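Put ice round the blood samples

TASK

The blood tubes in the white carrier have to travel on ice: take the scoop from the steel tray, scoop up ice from the grey bin (its false bottom is set at a different height each day, so feel for it) and tip at least three pieces into the empty well of the carrier, without ramming the scoop against the bin's walls. Handle the ice only with the scoop, spill none (what you do not transfer stays in the bin) and leave the other things alone. Finally lay the scoop flat back in its tray and let go.

Things in the scene. Friction and masses are not known exactly. Their poses are not given: they have to be found in the camera images.
- scoop: The ice scoop, 160 g: white plastic pan open at the top and the front (+x), black rubber handle at the back. Origin: centre of the pan's underside; x towards the lip, z up. Pan x -48 to 48, 92 wide outside, floor 2 thick; back and side walls 38 high, 3 thick, side walls from x -48 to 18. Behind the back wall a strap 22 wide and 8 thick (x -56 to -48) rises to z 78.
- handle (a point): middle of the scoop's handle, a good place to grip across y: at (-78, 0, 98) in the scoop's frame, same axes. The handle is a straight bar 22 wide (y), 24 thick, that slopes back and up from (-50, 0, 75) to (-107, 0, 121) in the scoop's frame
- pan (a point): point in the middle of the scoop's pan, 15 mm above the scoop's origin, same axes
- bin: The ice bin: fixed grey open box, 252 (x) x 120 (y) x 75 high outside, walls 6. Origin: centre of its underside; x along it, -x is the end near the robot. Inside, a dark drip plate is the level floor under the ice; its top is 12 to 34 mm above the bin's underside: find it by touch. The ice starts in the far (+x) part; about 110 mm at the near end are clear. The scoop has 8 mm to spare each side.
- carrier: The sample carrier: a fixed white open box, 210 (x) x 150 (y) x 70 high outside, walls and floor 6 mm. Origin: centre of its underside; x along it. Its far part (x 40 to 99) is filled by a grey block, top 80 mm above the table, holding three blood tubes whose red caps stand up to 112 mm above the table. The rest (x -99 to 40, y -69 to 69) is the empty ice well.
- well (a point): middle of the carrier's ice well, 30 mm above the table (24 above the well's floor), at (-29.5, 0, 30) in the carrier's frame, same axes as the carrier
- tray: Shallow steel instrument tray, fixed, 250 (x) x 150 (y) outside, walls 3 mm thick and 14 high, floor 3 mm thick; the scoop starts lying in it. Origin: centre of its underside; x along it
- ice0: one of five alike ice pieces: slippery, frosty, barrel-shaped, 30 mm across, 28 mm tall, edges bevelled 7 mm, 16 g; origin at its centre, z along its axis
- ice1: one of five alike ice pieces: slippery, frosty, barrel-shaped, 30 mm across, 28 mm tall, edges bevelled 7 mm, 16 g; origin at its centre, z along its axis
- ice2: one of five alike ice pieces: slippery, frosty, barrel-shaped, 30 mm across, 28 mm tall, edges bevelled 7 mm, 16 g; origin at its centre, z along its axis
- ice3: one of five alike ice pieces: slippery, frosty, barrel-shaped, 30 mm across, 28 mm tall, edges bevelled 7 mm, 16 g; origin at its centre, z along its axis
- ice4: one of five alike ice pieces: slippery, frosty, barrel-shaped, 30 mm across, 28 mm tall, edges bevelled 7 mm, 16 g; origin at its centre, z along its axis
- marker: Bystander: white marker pen with a black cap, 135 x 16 x 14 mm, lying on the table; origin near the middle of its underside, x along it
- jar: Bystander: small lidded specimen jar, 38 mm across, 62 mm tall, standing; origin at the centre of its foot
- tape: Bystander: roll of paper tape lying flat, 60 mm across, 25 mm high; origin at the centre of its underside
- packet: Bystander: flat wrapped swab packet, 110 x 55 x 5 mm, on the table; origin at the centre of its underside

How it is judged (in metres and radians):
On the way, in this order (a step that is already met when the one before it is completed fails the run):
1. at least one piece of ice is lifted out of the bin in the scoop (piece within 60 mm of the point pan, both over 100 mm above the table) (((distance between ice0 and pan below 0.06 m and height (world z) of each of ice0, pan above 0.1 m) or (distance between ice1 and pan below 0.06 m and height (world z) of each of ice1, pan above 0.1 m) or (distance between ice2 and pan below 0.06 m and height (world z) of each of ice2, pan above 0.1 m) or (distance between ice3 and pan below 0.06 m and height (world z) of each of ice3, pan above 0.1 m) or (distance between ice4 and pan below 0.06 m and height (world z) of each of ice4, pan above 0.1 m))), for 0.1 s.
2. at least three pieces of ice lie in the carrier's well (distance between any of ice0, ice1, ice2 and well below 0.085 m and distance between any of ice0, ice1, ice3 and well below 0.085 m and distance between any of ice0, ice1, ice4 and well below 0.085 m and distance between any of ice0, ice2, ice3 and well below 0.085 m and distance between any of ice0, ice2, ice4 and well below 0.085 m and distance between any of ice0, ice3, ice4 and well below 0.085 m and distance between any of ice1, ice2, ice3 and well below 0.085 m and distance between any of ice1, ice2, ice4 and well below 0.085 m and distance between any of ice1, ice3, ice4 and well below 0.085 m and distance between any of ice2, ice3, ice4 and well below 0.085 m), for 0.2 s.
At the end, for the whole second after the job is handed in: At least three ice pieces rest in the carrier's well (centre within 85 mm of well), every other piece is in the well or the bin, and the scoop lies still in the tray (tilt under 0.12 rad, within 80 mm along and 45 mm across of its centre, under 12 mm high) (all of step 2 and (distance between ice0 and well below 0.085 m or (x of ice0 in the frame of bin between -0.122 and 0.122 m and y of ice0 in the frame of bin between -0.056 and 0.056 m and height (world z) of ice0 below 0.11 m)) and (distance between ice1 and well below 0.085 m or (x of ice1 in the frame of bin between -0.122 and 0.122 m and y of ice1 in the frame of bin between -0.056 and 0.056 m and height (world z) of ice1 below 0.11 m)) and (distance between ice2 and well below 0.085 m or (x of ice2 in the frame of bin between -0.122 and 0.122 m and y of ice2 in the frame of bin between -0.056 and 0.056 m and height (world z) of ice2 below 0.11 m)) and (distance between ice3 and well below 0.085 m or (x of ice3 in the frame of bin between -0.122 and 0.122 m and y of ice3 in the frame of bin between -0.056 and 0.056 m and height (world z) of ice3 below 0.11 m)) and (distance between ice4 and well below 0.085 m or (x of ice4 in the frame of bin between -0.122 and 0.122 m and y of ice4 in the frame of bin between -0.056 and 0.056 m and height (world z) of ice4 below 0.11 m)) and linear speed of each of ice0, ice1, ice2, ice3, ice4 below 0.05 m/s and x of scoop in the frame of tray between -0.08 and 0.08 m and y of scoop in the frame of tray between -0.045 and 0.045 m and z of scoop in the frame of tray below 0.012 m and angle between scoop's own z axis and vertical below 0.12 rad and linear speed of scoop below 0.02 m/s); the robot touches nothing.
It fails at once if the fingers touch a piece of ice (over 0.5 N) (contact force between the fingers and ice0 above 0.5 N or contact force between the fingers and ice1 above 0.5 N or contact force between the fingers and ice2 above 0.5 N or contact force between the fingers and ice3 above 0.5 N or contact force between the fingers and ice4 above 0.5 N).
It fails at once if the scoop is rammed against the bin's walls (over 50 N) (contact force between scoop and bin above 50 N).
It fails at once if a bystander is moved more than 25 mm (distance of any of marker, jar, tape, packet from where it was at the start of the episode above 0.025 m).
It also fails if it takes over 70 s, if anything falls off the work surface, if the arm or the gripper's body presses on something with over 40 N, if the wrist force passes 120 N, or if a joint passes its speed limit or range.

ROBOT

A 7-joint arm with a two-finger parallel gripper is mounted at the origin on the work surface. World frame = base frame: x ahead of the robot, y to its left, z up, the work surface at z = 0. Lengths are in mm, angles in rad, forces in N, time in s.
With the tool pointing down it reaches from about 400 to 875 mm from the base axis. Payload 19.3 kg.
Tool frame: the origin (TCP) lies at the very end of the fingers, on their centre line; the grasp point (between the pads) lies 19 mm behind it (grip_depth is the distance from the TCP to the grasp point, in mm); z points along the fingers, y is the line along which they close (so a half turn about z gives the same grasp; the last joint's range is limited). The gripper opens to 85 mm and grips with 20 to 120 N. Pads are 22 mm wide; open, the fingers measure 114 mm over their backs; the gripper's body (76 mm by 85 mm) begins 54 mm behind the grasp point. The pads swing forward as they close: fully open they stand 13 mm farther back than shut.
Start: joints at [1.258, 0.521, -0.036, 1.599, 0.021, 1.021, -0.113], TCP at [150.235, -606.666, 231.291] pointing down, gripper open.
Joint ranges: [-2.91, 2.91], [-0.3, 2.13], [-1.5, 1.42], [0.17, 2.43], [-1.26, 4.41], [0.16, 1.93], [-2.52, 2.52]. Speed limits (rad/s): [1.89, 1.89, 2.39, 2.39, 3.01, 3.01, 3.01].

INTERFACE

Orientations are given as a 3x3 rotation matrix whose columns are the frame's x, y, z axes.
In Python, from rig import * gives the robot as it stands. The module is installed in compiled form; this text tells all that it offers.
- The arm moves only by the shell command python3 -m handwheel 'ROWS' [OPENING] [FORCE]. ROWS is JSON, one flat list of numbers, 6 for each row, row after row: the shift along the tool's x, y, z in units of 0.03 m (1.0 is 0.03 m), then the turn, a rotation vector about the tool's x, y, z in units of 0.12 rad (1.0 is 0.12 rad). A call has 1 to 12 rows; each row shifts and turns the commanded pose from where the row before left it, along the tool's axes as they then stand; what a row does not reach is not made up. A row lasts 1/12 s, in which the tool goes at most 41.7 mm and 7.16 degrees, less where a joint would pass 70% of its speed; a pose out of reach is approached as far as the arm can. A call with a number of a shift or a turn outside -1 to 1 is refused whole. A call with a gripper value outside its range is refused whole. OPENING is the opening, from -1 (shut) to 1 (fully open), set as the call begins (- or left out, the last holds). The fingers move at their own pace and stop on an object; FORCE is the grip in N (left out, the last holds). Time passes only in rows, so rows that do not move let the fingers close. It gives the time, the measured TCP pose, the force, the opening and the grip force at its end, in the units of the state.
- get_state(): the state, without advancing time (a new reading comes with each control period).
- read_camera(name): name is "scene" or "side" or "wrist"; returns a dict with "img" (384x512x3 uint8, red, green, blue), "range_z" (384x512 float32, mm along the optical axis (not along the pixel's ray), 0 where there is no reading), "fx", "fy", "cx", "cy" (pixels), "D" ([k1, k2, p1, p2, k3] as OpenCV has them; the pictures are not rectified), "position" and "rotation" of the camera in the world. Camera axes: x right, y down, z forward; pixel columns grow to the right and rows downward; lengths in mm; the calibration is good to about 2 mm. A picture is of the moment at which its call begins.
- job_done(): hands the job in; it is judged then, once.
The state is a dict: "clock": time; "joint_pos": joint angles; "joint_velocities": joint speeds; "joint_torque": joint torques, N m; "tool_pos": TCP position; "ee_rot": TCP orientation; "contact_force": force on the tool from outside, world axes, zero at the start; "wrist_torque": the same for the moment, N m; "width": finger opening in mm; "grip_force": force on a finger pad.
Only numpy, scipy, OpenCV 4.12 (cv2) and the standard library are available. Lean on these libraries where they do the work, as an engineer would, in place of code of your own. Each camera call takes 0.05 s, during which the arm holds its last target. There are 200 camera calls.

## Working session

There is one attempt and no reset: what is moved stays moved. The work goes in short steps, Python scripts to look and compute and a shell command to move; the robot and the scene stay as the last step left them, time stands still between calls to the robot, and variables do not carry over. Pictures are saved under pics/ and viewed, at most 10 in all, crops included, and the job is handed in when it is done.

```bash
mkdir -p pics; cat > h.py <<'E'
from rig import *
import numpy as np, cv2
def cloud(c):
    h,w=c["range_z"].shape
    u,v=np.meshgrid(np.arange(w),np.arange(h))
    K=np.array([[c["fx"],0,c["cx"]],[0,c["fy"],c["cy"]],[0,0,1.]])
    p=cv2.undistortPoints(np.stack([u,v],-1).reshape(-1,1,2).astype(np.float64),K,np.array(c["D"],float)).reshape(h,w,2)
    z=c["range_z"].astype(float)
    P=np.dstack([p[...,0]*z,p[...,1]*z,z])@np.array(c["rotation"]).T+np.array(c["position"])
    P[z<=0]=np.nan
    return P
E
python3 - <<'E'
from h import *
for n in("scene","side"):
    c=read_camera(n);P=cloud(c);np.savez("pics/%s.npz"%n,P=P,img=c["img"])
    cv2.imwrite("pics/%s.png"%n,c["img"][...,::-1]); print(n,c["position"],np.round(c["rotation"],2).tolist())
print(get_state())
E
```

```text
scene [939.01203278 645.4659077  557.83697266] [[-0.87, 0.24, -0.44], [0.5, 0.46, -0.74], [0.03, -0.86, -0.51]]
side [ 263.17240914 -579.83810032  814.31164192] [[0.9, -0.32, 0.29], [-0.43, -0.67, 0.61], [0.0, -0.67, -0.74]]
{'clock': 0.1, 'joint_pos': array([ 1.25780384,  0.52192856, -0.03634764,  1.59993861,  0.02120175,
        1.02108839, -0.11279369]), 'joint_velocities': array([ 0.0003843 ,  0.00021872, -0.00172397, -0.00138728,  0.00046921,
        0.00044789,  0.00146782]), 'joint_torque': array([ 6.38477897e-03, -9.28474903e+01,  1.98505439e+00, -3.70530331e+01,
        1.81775173e-02,  5.23723618e-03, -6.45333046e-06]), 'tool_pos': array([ 150.16766577, -606.39090098,  230.80360192]), 'ee_rot': array([[ 9.70667139e-01,  2.40427161e-01, -2.92038838e-04],
       [ 2.40427331e-01, -9.70666692e-01,  9.33319458e-04],
       [-5.90770251e-05, -9.76156647e-04, -9.99999522e-01]]), 'contact_force': array([0.13273795, 1.08446708, 0.41115017]), 'wrist_torque': array([ 0.00477169, -0.07247298, -0.08078842]), 'grip_force': 0.0, 'width': 85.17152511255904}
```

View pics/scene.png

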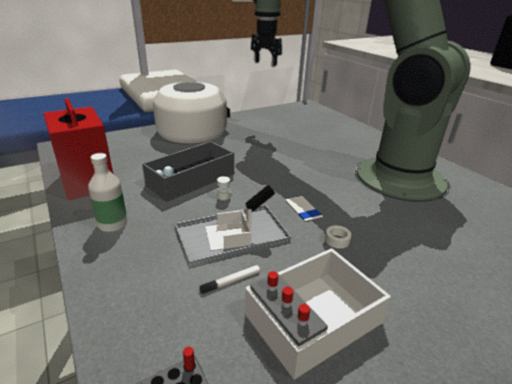

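View pics/side.png

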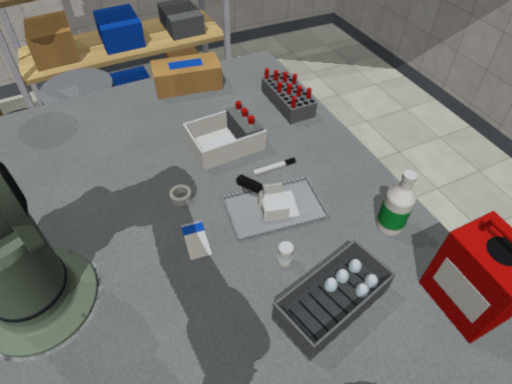

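The scene view shows the scoop in the tray, with the handle at (260,197) and the pan at (235,230). The side view shows the bin at (333,297) with five ice pieces around (350,278), the carrier at (225,138), the tray at (275,207) and the handle at (250,184).

```bash
python3 - <<'E'
from h import *
S={n:np.load("pics/%s.npz"%n) for n in("scene","side")}
def pts(n,x0,x1,y0,y1):
    P=S[n]["P"][y0:y1,x0:x1].reshape(-1,3);I=S[n]["img"][y0:y1,x0:x1].reshape(-1,3).astype(int)
    k=~np.isnan(P[:,0]);return P[k],I[k]
def rect(nm,A):
    r=cv2.minAreaRect(A[:,:2].astype(np.float32)); print(nm,len(A),np.round(r[0],1),np.round(r[1],1),round(r[2],2),"box",np.round(cv2.boxPoints(r)).tolist(), "z",np.round(np.percentile(A[:,2],[2,50,98]),1))
B={"bin":{"side":(265,400,235,355),"scene":(138,242,140,200)},"carrier":{"side":(178,270,95,168),"scene":(240,392,248,370)},
 "tray":{"side":(215,335,175,240),"scene":(172,292,182,264)}}
for o,d in B.items():
    for n,b in d.items():
        P,I=pts(n,*b)
        lum=I.sum(1)/3
        z=P[:,2]
        if o=="bin": rect(o+" rim "+n,P[(z>65)&(z<82)&(lum<110)])
        if o=="carrier": rect(o+" rim "+n,P[(z>62)&(z<74)&(lum>120)])
        if o=="tray":
            print(n,np.histogram(z,bins=[-10,-2,2,5,9,12,16,20,30,45,60,80,100,140])[0])
            rect("handle "+n,P[(z>72)&(lum<70)]); A=P[(z>72)&(lum<70)]
            m=A.mean(0);u=np.linalg.svd(A-m)[2][0];print(m,u)
            rect("panwall "+n,P[(z>25)&(z<48)&(lum>110)])
            rect("pantop "+n,P[(z>38)&(z<48)&(lum>110)])
            rect("traywall "+n,P[(z>9)&(z<18)])
P,I=pts("side",320,385,255,300)
z=P[:,2];lum=I.min(1);k=(lum>135);np.set_printoptions(suppress=True)
m=np.zeros((384,512),np.uint8);im=S["side"]["img"];m[250:302,318:385]=(im.min(2)>125)[250:302,318:385]
n,l,s,c=cv2.connectedComponentsWithStats(m)
for i in range(1,n):
    if s[i,4]>15:
        A=S["side"]["P"][l==i];print(s[i],np.nanmedian(A,0),np.nanmax(A[:,2]))
# dark bin floor
P,I=pts("side",285,335,285,335);k=(P[:,2]<50)&(P[:,2]>3);print("floor",np.histogram(P[k][:,2],bins=range(0,52,4)))
E
```

```text
bin rim side 740 [ 595.7 -293.3] [250.1 121.4] 14.1 box [[460.0, -265.0], [489.0, -383.0], [732.0, -322.0], [702.0, -204.0]] z [65.4 72.5 77. ]
bin rim scene 646 [ 600.8 -290.5] [255.2 126.7] 13.05 box [[462.0, -258.0], [491.0, -381.0], [739.0, -323.0], [711.0, -200.0]] z [65.2 70.9 75.5]
carrier rim side 500 [592.9 306.7] [211.5 155.8] 2.78 box [[483.0, 379.0], [491.0, 224.0], [702.0, 234.0], [695.0, 390.0]] z [62.6 68.6 72.7]
carrier rim scene 1477 [595. 310.] [212.6 151.6] 2.73 box [[485.0, 381.0], [492.0, 229.0], [705.0, 239.0], [698.0, 391.0]] z [62.7 69.1 71.5]
side [ 389 3485 2184  551  192  262   60  116  195   18   26   89  202]
handle side 270 [548.9  32. ] [21.7 64. ] 74.27 box [[515.0, 30.0], [577.0, 13.0], [583.0, 34.0], [521.0, 51.0]] z [ 82.7 109.5 130.3]
[546.46095149  28.05795781 108.92210248] [ 0.74838529 -0.26515525 -0.60795736]
panwall side 262 [607.5  16.7] [94.8 73.8] 73.91 box [[559.0, -19.0], [630.0, -39.0], [656.0, 52.0], [585.0, 72.0]] z [25.3 34.9 42.9]
pantop side 93 [607.9  16.7] [93.3 74.3] 74.83 box [[560.0, -19.0], [632.0, -38.0], [656.0, 52.0], [584.0
[... 835 characters left out ...]
.0], [499.0, 106.0]] z [ 9.2 12.7 17.4]
[318 250  16  12 112] [ 652.77333989 -171.75606935    0.79480607] 3.463257283779967
[369 250  16  13 121] [ 777.88797469 -231.93669622   -0.37781822] 75.78419899058565
[350 259  12  14 125] [ 681.49313204 -253.27156449   47.34271589] 53.206007151231574
[325 269  24  23 270] [ 618.26338173 -265.88966038   47.42979026] 55.37945506591791
[357 274  21  22 239] [ 680.58602749 -304.60298135   47.48003367] 53.48183462373379
[377 297   8   5  23] [ 707.69124249 -333.48076761   -0.46029589] 1.854623243579681
floor (array([   2,    2,    3,    0,   43, 1365,  481,   37,   34,   36,   39,
         48]), array([ 0,  4,  8, 12, 16, 20, 24, 28, 32, 36, 40, 44, 48]))
```

```bash
cat >> h.py <<'E'
from scipy.spatial.transform import Rotation as Rn
def rot(yaw,tilt):
    """tool x along yaw(deg), z down, then tilted (rad, + = lip up / fingers forward) about tool y"""
    return Rn.from_euler('z',yaw,degrees=True).as_matrix()@np.diag([1,-1,-1.])@Rn.from_rotvec([0,tilt,0]).as_matrix()
def plan(pos,R,s=None,N=None):
    s=s or get_state(); R0=np.array(s["ee_rot"]);p0=np.array(s["tool_pos"])
    w=Rn.from_matrix(R0.T@R).as_rotvec(); d=R0.T@(np.array(pos,float)-p0)
    N=N or int(np.ceil(max(np.abs(w).max()/.118,np.abs(d).max()/28,1)))
    A=sum(Rn.from_rotvec(w*k/N).as_matrix() for k in range(N))
    print(N,"rows of",np.round(np.r_[np.linalg.solve(A,d)/30,w/N/.12],3).tolist())
E
python3 -c "
from h import *
plan([500,-312,330],rot(13.7,0))"
```

```text
15 rows of [0.911, -0.45, -0.22, -0.001, 0.0, 0.002]
```

```bash
python3 -m handwheel '[0.91,-0.45,-0.22,0,0,0, 0.91,-0.45,-0.22,0,0,0, 0.91,-0.45,-0.22,0,0,0, 0.91,-0.45,-0.22,0,0,0, 0.91,-0.45,-0.22,0,0,0, 0.91,-0.45,-0.22,0,0,0, 0.91,-0.45,-0.22,0,0,0, 0.91,-0.45,-0.22,0,0,0, 0.91,-0.45,-0.22,0,0,0, 0.91,-0.45,-0.22,0,0,0, 0.91,-0.45,-0.22,0,0,0, 0.91,-0.45,-0.22,0,0,0]' 1
python3 -m handwheel '[0.91,-0.45,-0.22,0,0,0, 0.91,-0.45,-0.22,0,0,0, 0.91,-0.45,-0.22,0,0,0,0,0,0,0,0,0,0,0,0,0,0,0,0,0,0,0,0,0]'
python3 - <<'E'
from h import *
print(get_state()["joint_pos"])
c=read_camera("wrist");P=cloud(c);np.savez("pics/w1.npz",P=P,img=c["img"])
cv2.imwrite("pics/w1.png",c["img"][...,::-1]); print(c["position"],np.round(c["rotation"],2).tolist())
plan([537,38,160],rot(-15.4,.4))
E
```

```text
clock: 1.1
tool_pos: [430.2, -369.5, 310.7]
ee_rot: [[0.971, 0.24, -0.0], [0.24, -0.971, 0.0], [-0.0, -0.0, -1.0]]
contact_force: [-0.1, -1.2, 0.3]
width: 85.6
grip_force: 0.0
clock: 1.6
tool_pos: [498.6, -312.0, 329.9]
ee_rot: [[0.971, 0.24, -0.001], [0.24, -0.971, 0.0], [-0.001, -0.0, -1.0]]
contact_force: [-0.4, -1.2, -0.2]
width: 85.1
grip_force: 0.0
[ 0.57972587  0.38007783 -0.16930419  1.56639314  0.06745923  1.20166347
 -0.93023208]
[ 580.51445694 -292.27677506  471.83368875] [[0.24, -0.92, -0.31], [-0.97, -0.23, -0.08], [-0.0, 0.32, -0.95]]
12 rows of [0.032, -0.999, 0.472, -0.071, 0.272, 0.35]
```

View pics/w1.png

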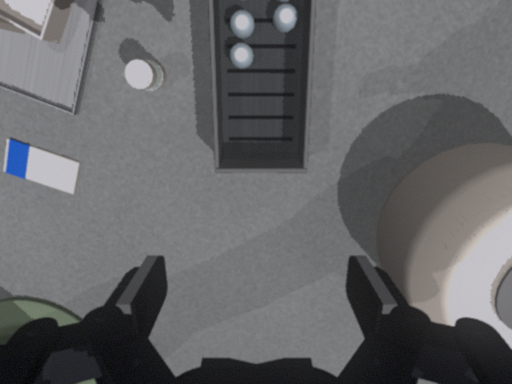

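The wrist view shows the bin's near end at row 168, its side walls at columns 213 and 308, and the near ice at (241,55).

```bash
python3 - <<'E'
from h import *
d=np.load("pics/w1.npz");P=d["P"][0:176,200:320];I=d["img"][0:176,200:320]
z=P[...,2];k=(z>68)&(z<82)
A=P[k];r=cv2.minAreaRect(A[:,:2].astype(np.float32));print(r,cv2.boxPoints(r),np.median(A[:,2]))
f=(z<40)&(z>8)&(I.max(2)<90);print("floor",np.percentile(z[f],[5,25,50,75,95]))
# rows-wise left/right edges of the rim
L=[];R=[]
for i in range(10,160,5):
    j=np.where(k[i])[0]
    if len(j)>3:L.append(P[i,j[0],:2]);R.append(P[i,j[-1],:2])
for n,E in(("L",L),("R",R)):
    E=np.array(E);v=cv2.fitLine(E.astype(np.float32),cv2.DIST_HUBER,0,.01,.01).ravel();s=np.sign(v[0]);yaw=np.degrees(np.arctan2(v[1]*s,v[0]*s))
    print(n,yaw,v)
E
```

```text
((575.6242065429688, -299.442626953125), (195.9366912841797, 120.08570861816406), 14.130614280700684) [[ 465.96176 -265.13388]
 [ 495.27866 -381.58603]
 [ 685.2866  -333.75137]
 [ 655.9697  -217.29922]] 73.81814997824091
floor [20.81698972 21.71438469 22.35432871 23.0512755  25.92398947]
L 13.9081955 [ 9.7068208e-01  2.4036691e-01  5.7919006e+02 -2.3772609e+02]
R 14.123171 [ 9.6977341e-01  2.4400723e-01  5.8366553e+02 -3.5827020e+02]
```

```bash
python3 -m handwheel '[0.03,-0.99,0,-0.07,0.27,0.35,0.03,-0.99,0,-0.07,0.27,0.35,0.03,-0.99,0.2,-0.07,0.27,0.35,0.03,-0.99,0.4,-0.07,0.27,0.35,0.03,-0.99,0.4,-0.07,0.27,0.35,0.03,-0.99,0.4,-0.07,0.27,0.35,0.03,-0.99,0.4,-0.07,0.27,0.35,0.03,-0.99,0.4,-0.07,0.27,0.35,0.03,-0.99,0.4,-0.07,0.27,0.35,0.03,-0.99,0.4,-0.07,0.27,0.35,0.03,-0.99,0.4,-0.07,0.27,0.35,0.03,-0.99,0.4,-0.07,0.27,0.35]'
python3 -m handwheel '[0,0,0,0,0,0,0,0,0,0,0,0]'
python3 - <<'E'
from h import *
print(get_state()["joint_pos"])
c=read_camera("wrist");P=cloud(c);np.savez("pics/w2.npz",P=P,img=c["img"])
cv2.imwrite("pics/w2.png",c["img"][...,::-1])
E
```

```text
clock: 2.65
tool_pos: [521.9, 11.3, 224.3]
ee_rot: [[0.907, -0.234, 0.349], [-0.215, -0.972, -0.093], [0.361, 0.009, -0.933]]
contact_force: [-0.1, -1.1, -0.0]
width: 85.2
grip_force: 0.0
clock: 2.82
tool_pos: [521.7, 11.6, 224.4]
ee_rot: [[0.909, -0.229, 0.347], [-0.21, -0.973, -0.092], [0.359, 0.011, -0.933]]
contact_force: [-0.2, -1.1, 0.2]
width: 85.5
grip_force: 0.0
[-0.1291891   0.2266547  -0.13639946  2.15766731  0.46529544  0.48027915
 -2.4420425 ]
```

View pics/w2.png

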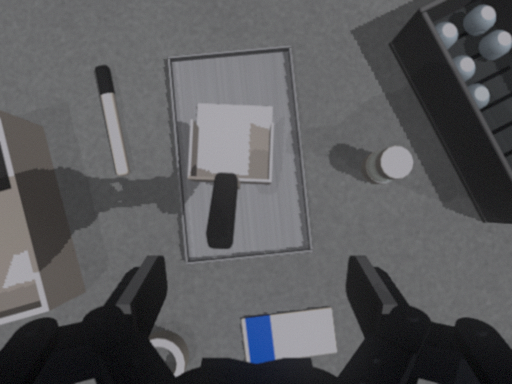

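The wrist view shows the handle from (222,180) to (222,245), the pan at (230,145), and the tray and the near things clear of the fingers. I'll grip with the tool vertical, because joints 6 and 7 have more range there.

```bash
python3 - <<'E'
from h import *
d=np.load("pics/w2.npz");P=d["P"];I=d["img"]
Q=P[95:255,180:282];J=I[95:255,180:282];z=Q[...,2];l=J.mean(2)
for n,k in(("handle",(z>75)&(z<150)&(l<70)),("pan",(z>37)&(z<50)&(l>70)),):
    A=Q[k];r=cv2.minAreaRect(A[:,:2].astype(np.float32));print(n,len(A),r,cv2.boxPoints(r).round(1).tolist(),np.percentile(A[:,2],[1,50,99]))
A=P[40:270,160:320].reshape(-1,3);A=A[(A[:,2]>9)&(A[:,2]<18)];print("tray",cv2.minAreaRect(A[:,:2].astype(np.float32)))
plan([550,33.5,190],rot(-15.4,0))
E
```

```text
handle 1811 ((553.0198974609375, 33.84461975097656), (21.82708740234375, 66.28900909423828), 74.6504135131836) [[518.2000122070312, 32.099998474121094], [582.0999755859375, 14.5], [587.9000244140625, 35.599998474121094], [523.9000244140625, 53.099998474121094]] [ 89.06973283 117.04684698 130.86365598]
pan 544 ((611.1124267578125, 18.01700210571289), (92.37828826904297, 73.69271087646484), 74.59590911865234) [[563.2999877929688, -16.700000762939453], [634.4000244140625, -36.29999923706055], [658.9000244140625, 52.79999923706055], [587.9000244140625, 72.30000305175781]] [37.39624887 40.44857676 44.80364281]
tray ((615.22119140625, 8.687370300292969), (150.54176330566406, 249.94894409179688), 82.46111297607422)
4 rows of [0.111, -0.246, 0.324, 0.009, -0.765, 0.077]
```

```bash
python3 -m handwheel '[0.11,-0.25,0.32,0.01,-0.77,0.08,0.11,-0.25,0.32,0.01,-0.77,0.08,0.11,-0.25,0.32,0.01,-0.77,0.08,0.11,-0.25,0.32,0.01,-0.77,0.08,0,0,0,0,0,0,0,0,0,0,0,0]'
python3 -c "
from h import *
print(get_state()['joint_pos']);plan([554,33.7,82],rot(-15.4,0))"
```

```text
clock: 3.37
tool_pos: [550.7, 32.0, 189.8]
ee_rot: [[0.963, -0.271, -0.002], [-0.271, -0.963, 0.003], [-0.003, -0.002, -1.0]]
contact_force: [-1.5, -0.2, -0.3]
width: 85.5
grip_force: 0.0
[ 0.01936584  0.46462854 -0.24758977  1.82679641  0.14004265  0.86890281
 -2.13908792]
4 rows of [0.024, -0.02, 0.899, -0.005, 0.006, -0.012]
```

```bash
python3 -m handwheel '[0.024,-0.02,0.9,0,0,-0.01,0.024,-0.02,0.9,0,0,-0.01,0.024,-0.02,0.9,0,0,-0.01,0.024,-0.02,0.9,0,0,0,0,0,0,0,0,0,0,0,0,0,0,0]'
python3 -m handwheel '[0,0,0,0,0,0,0,0,0,0,0,0,0,0,0,0,0,0,0,0,0,0,0,0,0,0,0,0,0,0,0,0,0,0,0,0,0,0,0,0,0,0,0,0,0,0,0,0,0,0,0,0,0,0,0,0,0,0,0,0,0,0,0,0,0,0]' -1 110
```

```text
clock: 3.87
tool_pos: [552.9, 35.4, 83.0]
ee_rot: [[0.964, -0.265, -0.002], [-0.265, -0.964, 0.002], [-0.002, -0.001, -1.0]]
contact_force: [-0.1, -0.4, 0.8]
width: 85.2
grip_force: 0.0
clock: 4.78
tool_pos: [553.9, 36.1, 83.4]
ee_rot: [[0.964, -0.264, -0.0], [-0.264, -0.964, 0.002], [-0.001, -0.002, -1.0]]
contact_force: [-3.8, -2.0, 14.0]
width: 20.8
grip_force: 107.2
```

```bash
python3 -m handwheel '[0,0,-0.5,0,0,0,0,0,-1,0,0,0,0,0,-1,0,0,0,0,0,-1,0,0,0,0,0,-1,0,0,0,0,0,0,0,0,0,0,0,0,0,0,0]'
python3 -c "
from h import *
print(get_state()['joint_pos'])
plan([466,-326,215],rot(14.0,0),N=18)"
```

```text
clock: 5.37
tool_pos: [554.3, 36.1, 218.9]
ee_rot: [[0.965, -0.264, 0.002], [-0.264, -0.965, 0.002], [0.001, -0.003, -1.0]]
contact_force: [-0.1, -0.0, -2.5]
width: 20.6
grip_force: 108.0
[ 0.01878824  0.43337727 -0.2553796   1.79141571  0.13036067  0.931139
 -2.12977129]
18 rows of [-0.148, 0.682, 0.006, -0.001, -0.001, -0.237]
```

```bash
python3 -m handwheel '[-0.15,0.68,0,0,0,-0.24,-0.15,0.68,0,0,0,-0.24,-0.15,0.68,0,0,0,-0.24,-0.15,0.68,0,0,0,-0.24,-0.15,0.68,0,0,0,-0.24,-0.15,0.68,0,0,0,-0.24,-0.15,0.68,0,0,0,-0.24,-0.15,0.68,0,0,0,-0.24,-0.15,0.68,0,0,0,-0.24,-0.15,0.68,0,0,0,-0.24,-0.15,0.68,0,0,0,-0.24,-0.15,0.68,0,0,0,-0.24]'
python3 -m handwheel '[-0.15,0.68,0,0,0,-0.24,-0.15,0.68,0,0,0,-0.24,-0.15,0.68,0,0,0,-0.24,-0.15,0.68,0,0,0,-0.24,-0.15,0.68,0,0,0,-0.24,-0.15,0.68,0,0,0,-0.24,0,0,0,0,0,0,0,0,0,0,0,0]'
python3 - <<'E'
from h import *
s=get_state();print(s["joint_pos"]);T=s["tool_pos"];R=s["ee_rot"]
for n in("side","scene","wrist"):
    c=read_camera(n);P=cloud(c);np.savez("pics/c_%s.npz"%n,P=P,img=c["img"]);cv2.imwrite("pics/c_%s.png"%n,c["img"][...,::-1])
    D=(P-T)@R   # tool frame
    x,y,z=D[...,0],D[...,1],D[...,2]
    k=(x>5)&(x<150)&(abs(y)<60)&(z>25)&(z<95)&(c["img"].mean(2)>90)
    A=D[k]
    if len(A)<30: print(n,len(A));continue
    print(n,len(A),"z",np.percentile(A[:,2],[1,10,50,90,99]).round(1),"x",np.percentile(A[:,0],[1,99]).round(1),"y",np.percentile(A[:,1],[1,99]).round(1))
    F=A[(A[:,2]>65)&(A[:,0]>50)]
    if len(F)>30:
        m=F.mean(0);nn=np.linalg.svd(F-m,full_matrices=False)[2][2];nn*=np.sign(nn[2]);print("  floor",m.round(1),nn.round(3))
plan([466,-326,150],rot(14.0,0))
E
```

```text
clock: 6.37
tool_pos: [472.8, -201.0, 215.8]
ee_rot: [[0.997, 0.08, -0.003], [0.08, -0.997, 0.003], [-0.003, -0.003, -1.0]]
contact_force: [0.6, -0.9, -2.8]
width: 20.3
grip_force: 108.0
clock: 7.03
tool_pos: [464.7, -325.7, 215.3]
ee_rot: [[0.969, 0.247, -0.003], [0.247, -0.969, 0.003], [-0.002, -0.004, -1.0]]
contact_force: [-0.0, 0.7, -2.7]
width: 20.6
grip_force: 107.9
[ 0.70112548  0.4600082  -0.26566916  1.75867989  0.14219193  0.94596093
 -0.94335838]
side 1040 z [41.2 44.9 77.4 79.8 81.2] x [ 19.  123.2] y [-24.8  47.2]
  floor [95.5 17.8 78.2] [-0.014  0.014  1.   ]
scene 853 z [29.1 43.8 65.9 79.3 80.4] x [ 29.2 126.9] y [-50.9  44.9]
  floor [90.9 -1.  76.6] [-0.08  -0.014  0.997]
wrist 23685 z [37.4 43.9 78.2 79.2 80. ] x [ 31.7 126.8] y [-44.8  45.2]
  floor [91.6  0.3 78.4] [ 0.002 -0.001  1.   ]
3 rows of [0.0, 0.023, 0.736, -0.009, 0.003, 0.021]
```

View pics/c_wrist.png

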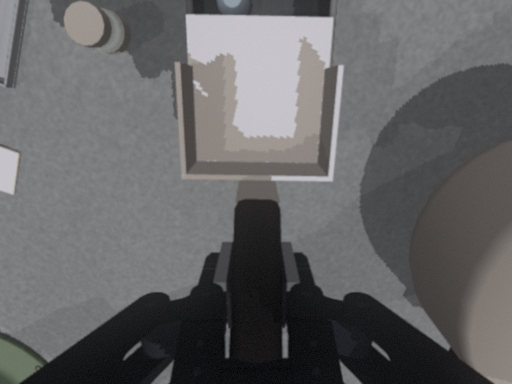

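```bash
python3 - <<'E'
from h import *
s=get_state();T=s["tool_pos"];R=s["ee_rot"]
for n in("side","scene","wrist"):
    d=np.load("pics/c_%s.npz"%n);P=d["P"];D=(P-T)@R
    k=(P[...,2]>67)&(P[...,2]<80)&(abs(D[...,1])<75)&(D[...,0]>-10)&(D[...,0]<290)&(d["img"].mean(2)<110)
    A=D[k]
    if len(A)>20:
        r=cv2.minAreaRect(A[:,:2].astype(np.float32));print(n,len(A),r)
    if n=="wrist":
        for i in range(0,14,3):
            j=np.where(k[i])[0];print(D[i,j[0]].round(1),D[i,j[-1]].round(1))
E
```

```text
side 317 ((133.9032440185547, 3.4209251403808594), (250.28089904785156, 120.85281372070312), 0.2520882189273834)
scene 534 ((140.25389099121094, -0.01407623291015625), (254.3319549560547, 124.70479583740234), 1.0514925718307495)
wrist 285 ((142.6216278076172, 9.956794738769531), (46.327083587646484, 127.25855255126953), 18.609079360961914)
[149.2 -55.  142.6] [149.1  63.4 142.2]
[146.7 -54.8 140.9] [147.1  63.7 142.8]
[144.9 -55.1 142.1] [144.8  63.7 142.1]
[142.8 -55.3 142.1] [142.9  64.  142.8]
[140.9 -55.7 143.5] [140.5  63.2 141.9]
```

```bash
python3 - <<'E'
from h import *
s=get_state();T=s["tool_pos"];R=s["ee_rot"]
d=np.load("pics/w1.npz");D=(d["P"]-T)@R;I=d["img"]
m=np.zeros(I.shape[:2],np.uint8);m[:80,215:308]=(I.min(2)>95)[:80,215:308]
n,l,st,c=cv2.connectedComponentsWithStats(m)
for i in range(1,n):
    if st[i,4]>30:
        A=D[l==i];print(st[i],np.nanmedian(A,0).round(1),"x",np.nanpercentile(A[:,0],[2,98]).round(1),"y",np.nanpercentile(A[:,1],[2,98]).round(1))
E
python3 -m handwheel '[0,0.1,0.55,0,0,0.02,0,0,0.55,0,0,0.02,0,0,0.55,0,0,0,0,0,0,0,0,0,0,0,0,0,0,0]'
```

```text
[275   4  22  28 464] [197.9  33.7 167.8] x [185.7 211.3] y [22.4 45.5]
[231  11  23  27 486] [191.5 -18.  167.9] x [179.1 204.2] y [-30.4  -5.9]
[231  43  22  25 437] [156.3 -19.5 167.8] x [144.  169.2] y [-31.8  -7.6]
clock: 7.6
tool_pos: [466.2, -327.1, 167.1]
ee_rot: [[0.97, 0.245, -0.002], [0.245, -0.97, 0.003], [-0.001, -0.003, -1.0]]
contact_force: [0.7, -0.6, -1.4]
width: 21.0
grip_force: 107.8
```

```bash
python3 -m handwheel '[0,0,0.6,0,0,0,0,0,0.6,0,0,0,0,0,0.5,0,0,0,0,0,0.1,0,0,0,0,0,0,0,0,0,0,0,0,0,0,0]'
python3 -m handwheel '[0,0,0.1,0,0,0,0,0,0.05,0,0,0,0,0,0,0,0,0,0,0,0,0,0,0]'
```

```text
clock: 8.1
tool_pos: [466.8, -328.0, 114.6]
ee_rot: [[0.97, 0.244, 0.0], [0.244, -0.97, 0.001], [0.0, -0.001, -1.0]]
contact_force: [1.2, 0.7, -1.2]
width: 20.8
grip_force: 108.0
clock: 8.43
tool_pos: [466.3, -327.9, 109.1]
ee_rot: [[0.97, 0.244, -0.001], [0.244, -0.97, 0.002], [-0.0, -0.002, -1.0]]
contact_force: [-1.0, -0.3, -2.5]
width: 20.9
grip_force: 108.0
```

Now inside the bin with no wall contact. I'll feel for the floor in small steps.

```bash
for i in 1 2; do python3 -m handwheel '[0,0,0.06,0,0,0,0,0,0,0,0,0]' | sed -n '2p;4p'; done; for i in 1 2 3; do f=$(python3 -c "
from h import *
print(int(get_state()['contact_force'][2]>4))"); [ $f = 0 ] && python3 -m handwheel '[0,0,0.05,0,0,0,0,0,0,0,0,0]' | sed -n '2p;4p'; done
```

```text
tool_pos: [466.1, -327.8, 106.9]
contact_force: [0.4, 0.6, -1.3]
tool_pos: [466.1, -327.8, 105.0]
contact_force: [-0.1, -0.2, -1.9]
tool_pos: [466.2, -327.8, 103.6]
contact_force: [-0.0, 0.4, -1.3]
tool_pos: [466.1, -327.9, 103.3]
contact_force: [-9.6, 4.6, 20.9]
```

```bash
python3 -m handwheel '[0,0,-0.045,0,0,0,0,0,0,0,0,0,0.2,0,0,0,0,0,0.2,0,0,0,0,0,0.2,0,0,0,0,0,0.2,0,0,0,0,0,0.2,0,0,0,0,0]'
python3 -m handwheel '[0.2,0,0,0,0,0,0.2,0,0,0,0,0,0.2,0,0,0,0,0,0.2,0,0,0,0,0]'
```

```text
clock: 9.68
tool_pos: [496.1, -320.3, 103.5]
ee_rot: [[0.97, 0.244, -0.001], [0.244, -0.97, 0.002], [-0.0, -0.002, -1.0]]
contact_force: [-1.0, -0.0, 0.5]
width: 20.2
grip_force: 108.2
clock: 10.02
tool_pos: [519.1, -314.5, 103.5]
ee_rot: [[0.97, 0.244, -0.001], [0.244, -0.97, 0.002], [-0.0, -0.002, -1.0]]
contact_force: [-1.0, -1.9, 0.2]
width: 20.6
grip_force: 108.2
```

```bash
python3 -m handwheel '[0.2,0,0,0,0,0,0.2,0,0,0,0,0,0.2,0,0,0,0,0,0.2,0,0,0,0,0,0.2,0,0,0,0,0]'
python3 -m handwheel '[0.15,0,0,0,0,0,0.15,0,0,0,0,0,0.15,0,0,0,0,0,0,0,0,0,0,0]'
python3 - <<'E'
from h import *
c=read_camera("wrist");a=c["img"][:200,140:380];b=read_camera("side")["img"][220:360,250:420]
im=np.hstack([cv2.resize(a,(400,333)),cv2.resize(b,(400,333))]);cv2.imwrite("pics/d1.png",im[...,::-1])
E
```

```text
clock: 10.43
tool_pos: [548.1, -307.2, 103.6]
ee_rot: [[0.97, 0.244, -0.001], [0.244, -0.97, 0.002], [-0.001, -0.002, -1.0]]
contact_force: [-2.5, 0.1, 0.5]
width: 20.4
grip_force: 108.3
clock: 10.77
tool_pos: [561.7, -303.6, 103.6]
ee_rot: [[0.97, 0.245, -0.0], [0.245, -0.97, 0.002], [0.0, -0.002, -1.0]]
contact_force: [1.2, 0.6, -1.0]
width: 20.6
grip_force: 108.1
```

View pics/d1.png

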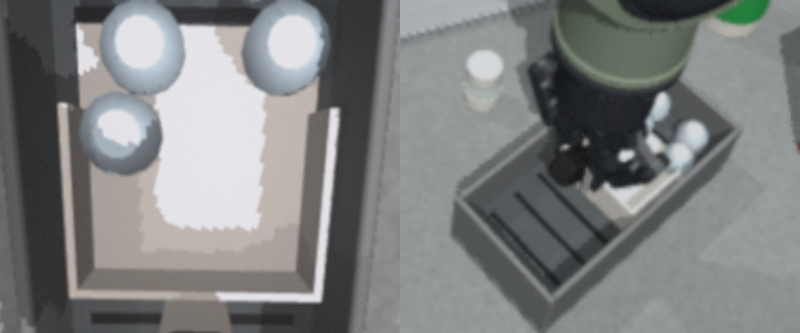

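The pan is sliding under the ice. Three pieces are visible in the left half at (142,45), (285,45) and (120,133), and the lip still has about 28 mm to the far wall. I'll continue.

```bash
python3 -m handwheel '[0.15,0,0,0,0,0,0.15,0,0,0,0,0,0.15,0,0,0,0,0,0.1,0,0,0,0,0,0,0,0,0,0,0]'
python3 -m handwheel '[0.06,0,0,0,0,0,0.06,0,0,0,0,0,0,0,0,0,0,0]'
```

```text
clock: 11.28
tool_pos: [577.7, -299.6, 103.6]
ee_rot: [[0.97, 0.244, -0.0], [0.244, -0.97, 0.002], [0.0, -0.002, -1.0]]
contact_force: [1.0, 0.1, -0.4]
width: 20.5
grip_force: 107.9
clock: 11.53
tool_pos: [580.5, -299.1, 103.6]
ee_rot: [[0.97, 0.244, -0.001], [0.244, -0.97, 0.002], [-0.0, -0.002, -1.0]]
contact_force: [-0.2, 0.9, -1.6]
width: 20.6
grip_force: 108.3
```

```bash
python3 -m handwheel '[0.08,0,0,0,0,0,0.08,0,0,0,0,0,0,0,0,0,0,0]' | sed -n '2p;4p'
python3 -m handwheel '[-0.16,0,0,0,0.5,0,-0.16,0,0,0,0.5,0,-0.16,0,0,0,0.5,0,-0.16,0,0,0,0.5,0,-0.16,0,0,0,0.5,0,-0.16,0,0,0,0.5,0,-0.16,0,0,0,0.5,0,0,0,0,0,0,0,0,0,0,0,0,0]'
python3 - <<'E'
from h import *
print(get_state()["joint_pos"])
a=read_camera("wrist")["img"][:260,120:400];b=read_camera("side")["img"][220:360,250:420]
im=np.hstack([cv2.resize(a,(400,371)),cv2.resize(b,(400,371))]);cv2.imwrite("pics/d2.png",im[...,::-1])
E
```

```text
tool_pos: [585.5, -297.7, 103.5]
contact_force: [-0.2, 0.8, -1.0]
clock: 12.53
tool_pos: [551.9, -306.9, 97.1]
ee_rot: [[0.887, 0.242, 0.393], [0.219, -0.97, 0.101], [0.406, -0.004, -0.914]]
contact_force: [1.0, 0.6, -2.4]
width: 20.8
grip_force: 107.8
[ 0.9442863   0.67326204 -0.52218636  1.91912495  0.04536785  0.32292392
 -0.7995758 ]
```

View pics/d2.png

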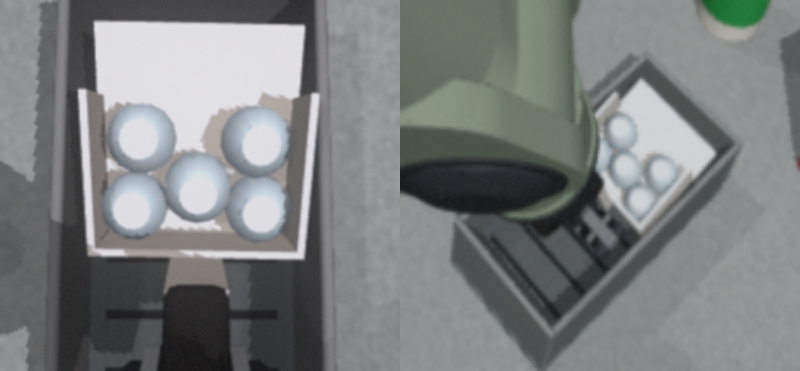

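All five pieces are nested at the back of the pan. Next I lift straight up.

```bash
python3 -m handwheel '[0.14,0,-0.3,0,0,0,0.27,0,-0.61,0,0,0,0.27,0,-0.61,0,0,0,0.27,0,-0.61,0,0,0,0.27,0,-0.61,0,0,0,0.27,0,-0.61,0,0,0,0.27,0,-0.61,0,0,0,0.2,0,-0.4,0,0,0,0,0,0,0,0,0]'
cat >> h.py <<'E'
def piv(t,yaw=8,z=92,P=(494,303.7),p=(52,0,80)):
    R=rot(yaw,t); return np.r_[P,z]-R@np.array(p,float),R
E
python3 - <<'E'
from h import *
print(get_state()["joint_pos"])
p,R=piv(.35,z=185);print(p)
plan([520,0,250],rot(11,.40),N=16)
E
```

```text
clock: 13.38
tool_pos: [555.6, -305.7, 245.1]
ee_rot: [[0.884, 0.246, 0.398], [0.225, -0.969, 0.099], [0.41, 0.002, -0.912]]
contact_force: [-0.1, -0.5, -2.3]
width: 20.8
grip_force: 108.1
[ 1.01191211  0.46567687 -0.6082591   1.81007737 -0.03585174  0.62150017
 -0.79899061]
[418.46313832 293.08398641 242.31913104]
16 rows of [0.066, -0.638, 0.017, -0.011, -0.012, 0.027]
```

```bash
python3 -m handwheel '[0.02,-0.2,0,0,0,0,0.04,-0.4,0,0,0,0,0.07,-0.64,0,0,0,0.03,0.07,-0.64,0,0,0,0.03,0.07,-0.64,0,0,0,0.03,0.07,-0.64,0,0,0,0.03,0.07,-0.64,0,0,0,0.03,0.07,-0.64,0,0,0,0.03,0.07,-0.64,0,0,0,0.03,0.07,-0.64,0,0,0,0.03,0.07,-0.64,0,0,0,0.03,0.07,-0.64,0,0,0,0.03]' | sed -n 2,4p
python3 -c "
from h import *
print(get_state()['joint_pos'])
p,R=piv(.38,z=175);plan(p,R,N=19)"
```

```text
tool_pos: [524.1, -94.9, 251.2]
ee_rot: [[0.895, 0.213, 0.393], [0.187, -0.977, 0.102], [0.406, -0.018, -0.914]]
contact_force: [0.5, 0.7, -2.9]
[ 0.6964551   0.24239611 -0.608827    2.10283155 -0.03449183  0.44839532
 -1.20317584]
19 rows of [-0.076, -0.703, 0.015, -0.02, -0.016, 0.027]
```

```bash
python3 -m handwheel '[-0.08,-0.7,0.015,-0.02,-0.02,0.03,-0.08,-0.7,0.015,-0.02,-0.02,0.03,-0.08,-0.7,0.015,-0.02,-0.02,0.03,-0.08,-0.7,0.015,-0.02,-0.02,0.03,-0.08,-0.7,0.015,-0.02,-0.02,0.03,-0.08,-0.7,0.015,-0.02,-0.02,0.03,-0.08,-0.7,0.015,-0.02,-0.02,0.03,-0.08,-0.7,0.015,-0.02,-0.02,0.03,-0.08,-0.7,0.015,-0.02,-0.02,0.03,-0.08,-0.7,0.015,-0.02,-0.02,0.03,-0.08,-0.7,0.015,-0.02,-0.02,0.03,-0.08,-0.7,0.015,-0.02,-0.02,0.03]' | sed -n 2,4p
python3 -c "
from h import *
print(get_state()['joint_pos'])
p,R=piv(.38,z=175);plan(p,R)
p,R=piv(.3,z=175);plan(p,R)"
```

```text
tool_pos: [452.0, 147.4, 238.1]
ee_rot: [[0.913, 0.163, 0.373], [0.148, -0.987, 0.069], [0.379, -0.007, -0.925]]
contact_force: [0.4, -0.2, -2.5]
[-0.05373994  0.13600909 -0.51584496  2.2526232   0.48682925  0.44973733
 -2.36842624]
6 rows of [-0.083, -0.828, 0.019, -0.022, -0.012, 0.027]
6 rows of [-0.046, -0.828, -0.001, -0.021, -0.123, 0.028]
```

```bash
python3 -c "
from h import *
for t in(.35,.25):
  p,R=piv(t,yaw=25,z=175,P=(495,279));print(p);plan(p,R)"
```

```text
[425.86756192 246.7630147  232.31913104]
4 rows of [-0.012, -0.858, 0.051, 0.19, -0.082, -0.535]
[431.39915983 249.34244116 239.64798786]
4 rows of [0.059, -0.867, 0.008, 0.164, -0.289, -0.544]
```

```bash
python3 -m handwheel '[-0.008,-0.57,0.034,0.13,-0.06,-0.36,-0.008,-0.57,0.034,0.13,-0.06,-0.36,-0.008,-0.57,0.034,0.13,-0.06,-0.36,-0.008,-0.57,0.034,0.13,-0.06,-0.36,-0.008,-0.57,0.034,0.13,-0.06,-0.36,-0.008,-0.57,0.034,0.13,-0.06,-0.36,0,0,0,0,0,0,0,0,0,0,0,0,0,0,0,0,0,0]'
python3 - <<'E'
from h import *
s=get_state();print(s['joint_pos']);T=s["tool_pos"];R0=s["ee_rot"]
p,R=piv(.35,yaw=25,z=92,P=(495,279));plan(p,R)
a=read_camera("wrist");b=read_camera("scene")["img"][150:384,200:440]
P=cloud(a);D=(P-T)@R0;k=(D[...,0]>110)&(P[...,2]>62)&(P[...,2]<74)&(a["img"].min(2)>90)
A=P[k];print(len(A),A.min(0),A.max(0)); print(cv2.minAreaRect(A[:,:2].astype(np.float32)))
im=np.hstack([cv2.resize(a["img"],(440,390)),cv2.resize(b,(360,390))]);cv2.imwrite("pics/e1.png",im[...,::-1])
E
```

```text
clock: 16.13
tool_pos: [426.6, 244.2, 232.9]
ee_rot: [[0.852, 0.424, 0.308], [0.398, -0.906, 0.145], [0.34, -0.001, -0.94]]
contact_force: [0.1, -0.8, -2.7]
width: 20.4
grip_force: 108.0
[-0.13848823  0.19879312 -0.6292014   2.19015311  0.46550885  0.49857187
 -2.2503843 ]
3 rows of [-0.313, -0.028, 0.874, -0.004, 0.008, 0.003]
521 [609.80734903 234.13746318  62.01361765] [695.46976843 383.63921161  73.88504496]
((631.4673461914062, 300.1936950683594), (64.80000305175781, 168.10372924804688), 24.19540786743164)
```

View pics/e1.png

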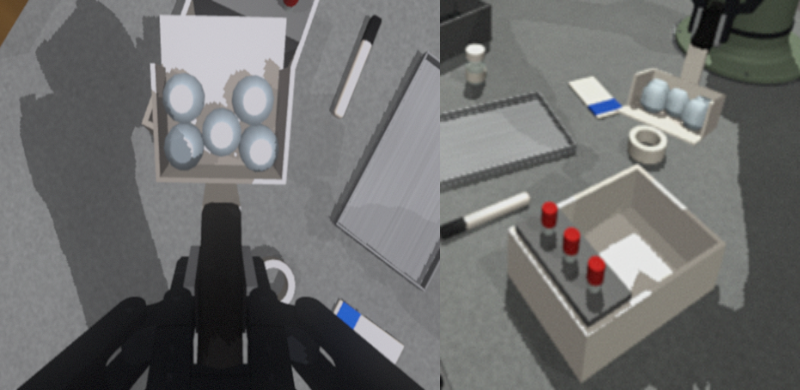

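All five pieces are still aboard, at (183,98) to (258,148) in the left half. I'll lower onto the pivot point.

```bash
python3 -m handwheel '[-0.23,-0.02,0.65,0,0,0,-0.23,-0.02,0.65,0,0,0,-0.23,-0.02,0.65,0,0,0,-0.23,-0.02,0.65,0,0,0,0,0,0,0,0,0,0,0,0,0,0,0]'|sed -n 2,4p
python3 - <<'E'
from h import *
s=get_state();print(s['joint_pos'])
p,R=piv(-.85,yaw=25,z=92,P=(495,279));print(p);plan(p,R)
E
```

```text
tool_pos: [425.5, 247.6, 158.3]
ee_rot: [[0.852, 0.426, 0.305], [0.4, -0.905, 0.146], [0.339, -0.002, -0.941]]
contact_force: [0.1, -0.4, -2.0]
[-0.43639074  0.31382232 -0.32032753  2.27832544  0.70692167  0.29672738
 -2.50946513]
[518.36761356 289.89649716 183.86523274]
11 rows of [0.306, 0.003, -0.145, -0.001, -0.906, 0.003]
```

```bash
python3 -m handwheel '[0.3,0,-0.13,0,-0.9,0,0.3,0,-0.13,0,-0.9,0,0.3,0,-0.13,0,-0.9,0]'|sed -n 2,4p
python3 - <<'E'
from h import *
s=get_state();print(s['joint_pos'])
p,R=piv(-.85,yaw=25,z=92,P=(495,279));plan(p,R)
E
```

```text
tool_pos: [446.5, 255.7, 177.2]
ee_rot: [[0.905, 0.423, 0.046], [0.423, -0.906, 0.022], [0.051, -0.001, -0.999]]
contact_force: [1.2, 0.5, -3.7]
[-0.21034848  0.44101109 -0.5589311   1.96323871  0.34822959  0.77773593
 -2.10032221]
8 rows of [0.314, -0.003, -0.142, -0.001, -0.939, 0.001]
```

```bash
python3 -m handwheel '[0.31,0,-0.14,0,-0.94,0,0.31,0,-0.14,0,-0.94,0,0.31,0,-0.14,0,-0.94,0,0.31,0,-0.14,0,-0.94,0,0.31,0,-0.14,0,-0.94,0,0.31,0,-0.14,0,-0.94,0,0.31,0,-0.14,0,-0.94,0,0.31,0,-0.14,0,-0.94,0,0,0,0,0,0,0,0,0,0,0,0,0,0,0,0,0,0,0]'
python3 - <<'E'
from h import *
s=get_state();print(s['joint_pos'])
b=read_camera("scene")["img"][180:384,220:440];c=read_camera("side")["img"][80:200,150:300]
im=np.hstack([cv2.resize(b,(400,370)),cv2.resize(c,(400,370))]);cv2.imwrite("pics/f1.png",im[...,::-1])
E
```

```text
clock: 17.9
tool_pos: [509.6, 280.6, 178.9]
ee_rot: [[0.646, 0.419, -0.638], [0.297, -0.908, -0.296], [-0.703, 0.002, -0.711]]
contact_force: [-0.3, 0.3, -0.5]
width: 20.9
grip_force: 107.3
[-0.39861935  0.99859861 -0.34722289  1.07531942  0.10223246  1.86657872
 -1.85880872]
```

View pics/f1.png

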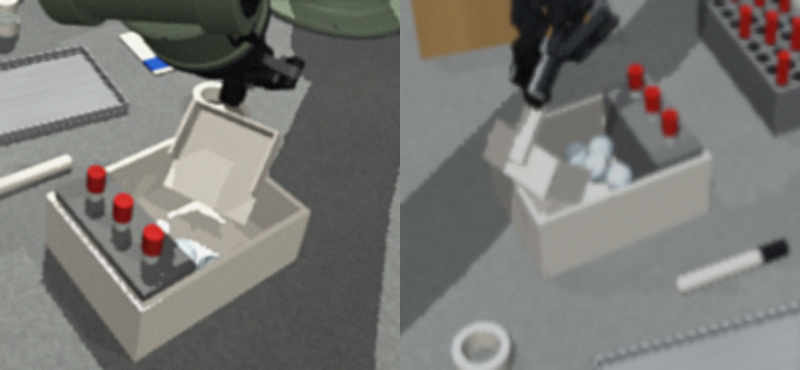

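The pan is empty and the ice lies in the well, around (600,155) in the side crop. I'll lift clear and return.

```bash
python3 -m handwheel '[-0.3,0,-0.3,0,0,0,-0.47,0,-0.475,0,0,0,-0.47,0,-0.475,0,0,0,-0.47,0,-0.475,0,0,0,-0.47,0,-0.475,0,0,0,-0.47,0,-0.475,0,0,0,-0.47,0,-0.475,0,0,0]'|sed -n 2,4p
python3 - <<'E'
from h import *
s=get_state();print(s['joint_pos'])
plan([510,220,280],rot(10,0))
E
```

```text
tool_pos: [487.6, 272.1, 283.0]
ee_rot: [[0.665, 0.42, -0.618], [0.304, -0.907, -0.29], [-0.682, 0.005, -0.731]]
contact_force: [0.9, 0.2, -1.2]
[-0.59914144  0.82714163  0.07066048  1.13091234 -0.12239962  1.93352337
 -1.66810386]
7 rows of [0.029, 0.269, 0.008, 0.122, 0.888, 0.292]
```

```bash
python3 -m handwheel '[0.03,0.27,0,0.12,0.89,0.29,0.03,0.27,0,0.12,0.89,0.29,0.03,0.27,0,0.12,0.89,0.29,0.03,0.27,0,0.12,0.89,0.29,0.03,0.27,0,0.12,0.89,0.29,0.03,0.27,0,0.12,0.89,0.29,0.03,0.27,0,0.12,0.89,0.29,0,0,0,0,0,0]'|sed -n 2,4p
python3 - <<'E'
from h import *
s=get_state();print(s['joint_pos'])
c=read_camera("side");P=cloud(c);im=c["img"]
k=(P[...,2]>8)&(P[...,2]<62)&(P[...,0]>498)&(P[...,0]<635)&(P[...,1]>236)&(P[...,1]<382)
cv2.imwrite("pics/g1.png",cv2.resize(np.hstack([im[80:200,150:300],im[235:355,265:415]]),(800,320))[...,::-1])
plan([552,38,205],rot(-15.4,0),N=12)
E
```

```text
tool_pos: [509.8, 217.6, 281.8]
ee_rot: [[0.985, 0.171, 0.008], [0.171, -0.985, 0.003], [0.008, -0.001, -1.0]]
contact_force: [0.6, 1.0, -0.6]
[-0.62471254  0.35470633  0.15062689  1.7414783  -0.05913542  1.04184855
 -1.85239041]
12 rows of [0.132, 0.503, 0.213, -0.001, -0.002, 0.308]
```

View pics/g1.png

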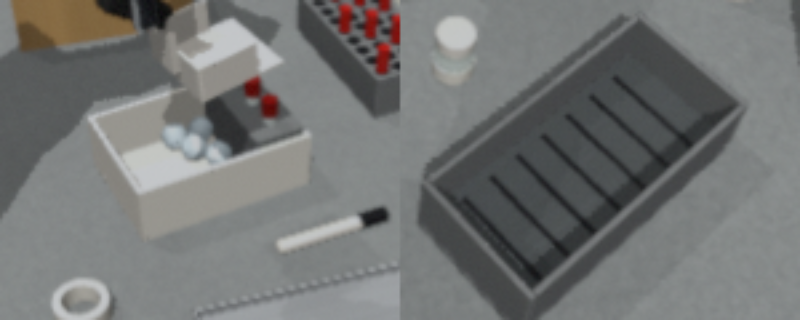

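Four pieces show in the well at (175,135) to (215,152), with the fifth probably hidden, and the bin is empty. Next is the tray.

```bash
python3 -m handwheel '[0.13,0.5,0.21,0,0,0.31,0.13,0.5,0.21,0,0,0.31,0.13,0.5,0.21,0,0,0.31,0.13,0.5,0.21,0,0,0.31,0.13,0.5,0.21,0,0,0.31,0.13,0.5,0.21,0,0,0.31,0.13,0.5,0.21,0,0,0.31,0.13,0.5,0.21,0,0,0.31,0.13,0.5,0.21,0,0,0.31,0.13,0.5,0.21,0,0,0.31,0.13,0.5,0.21,0,0,0.31,0.13,0.5,0.21,0,0,0.31]'|sed -n 2,4p
python3 -m handwheel '[0,0,0,0,0,0,0,0,0,0,0,0]'|sed -n 2,4p
python3 - <<'E'
from h import *
s=get_state();print(s['joint_pos']);T=s["tool_pos"];R=s["ee_rot"]
c=read_camera("wrist");P=cloud(c);D=(P-T)@R
k=(D[...,0]>50)&(D[...,0]<130)&(abs(D[...,1])<44)&(D[...,2]>65)&(D[...,2]<95)&(c["img"].mean(2)>90)
F=D[k];m=F.mean(0);n=np.linalg.svd(F-m,full_matrices=False)[2][2];print(m,n*np.sign(n[2]))
d=read_camera("side");Q=cloud(d);I=d["img"].astype(int)
k=(Q[...,2]>18)&(Q[...,2]<65)&(Q[...,0]>498)&(Q[...,0]<634)&(Q[...,1]>240)&(Q[...,1]<376)&(I[...,2]>I[...,0]+4)
print("ice px",k.sum(),Q[k].min(0),Q[k].max(0))
np.save("pics/icepx.npy",np.argwhere(k))
plan([554,36,100],rot(-15.4,0))
E
```

```text
tool_pos: [552.8, 38.3, 203.5]
ee_rot: [[0.963, -0.271, 0.0], [-0.271, -0.963, -0.001], [0.001, 0.001, -1.0]]
contact_force: [-0.1, 0.2, -1.8]
tool_pos: [552.6, 38.6, 203.7]
ee_rot: [[0.963, -0.27, -0.0], [-0.27, -0.963, -0.002], [0.0, 0.002, -1.0]]
contact_force: [0.4, 0.9, -1.6]
[-0.38270047  0.45619286  0.28012512  1.82978122 -0.15679489  0.87783679
 -1.87314813]
[93.00150102 -0.85206527 72.49166975] [ 0.06834875 -0.01287817  0.99757837]
ice px 260 [567.4443135  290.93092296  18.07307225] [633.81975555 374.45660783  58.28119076]
4 rows of [0.018, 0.03, 0.867, 0.002, -0.001, -0.003]
```

The scoop has turned about 0.07 rad lip-up in the grip, so I tilt the tool by -0.07 to lay it flat.

```bash
python3 -m handwheel '[0,0.03,0.8,0,-0.3,0,0,0.03,0.8,0,-0.3,0,0.1,0.02,0.8,0,0,0,0.1,0,0.8,0,0,0,0.05,0,0.3,0,0,0,0,0,0,0,0,0,0,0,0,0,0,0]'|sed -n 2,4p
python3 - <<'E'
from h import *
s=get_state();T=s["tool_pos"];R=s["ee_rot"]
c=read_camera("wrist");P=cloud(c);D=(P-T)@R
k=(D[...,0]>50)&(D[...,0]<130)&(abs(D[...,1])<40)&(P[...,2]>10)&(P[...,2]<35)&(c["img"].mean(2)>90)
F=P[k];m=F.mean(0);n=np.linalg.svd(F-m,full_matrices=False)[2][2];n*=np.sign(n[2]);print(m,n,R.T@n)
E
```

```text
tool_pos: [554.8, 37.0, 99.3]
ee_rot: [[0.961, -0.267, -0.069], [-0.266, -0.964, 0.018], [-0.071, 0.001, -0.997]]
contact_force: [-0.2, -0.0, -1.1]
[639.14183853  13.66555293  20.47093211] [-0.00116064 -0.01050997  0.9999441 ] [-0.06945038  0.01165822 -0.99751728]
```

```bash
python3 -m handwheel '[0.01,0,0.2,0,0,0,0.01,0,0.2,0,0,0,0,0,0.05,0,0,0,0,0,0,0,0,0]'|sed -n 2,4p; for i in 1 2 3; do f=$(python3 -c "
from h import *
print(int(get_state()['contact_force'][2]>3))"); [ $f = 0 ] && python3 -m handwheel '[0,0,0.04,0,0,0,0,0,0,0,0,0]' | sed -n '2p;4p'; done
```

```text
tool_pos: [554.0, 36.9, 85.0]
ee_rot: [[0.961, -0.267, -0.07], [-0.267, -0.964, 0.018], [-0.072, 0.001, -0.997]]
contact_force: [0.2, 0.2, -1.6]
tool_pos: [554.2, 36.9, 84.0]
contact_force: [0.7, 0.8, -1.9]
tool_pos: [554.3, 37.0, 83.2]
contact_force: [-3.8, 1.8, 6.8]
```

```bash
python3 -m handwheel '[0,0,0,0,0,0,0,0,0,0,0,0,0,0,0,0,0,0,0,0,0,0,0,0,0,0,0,0,0,0,0,0,0,0,0,0,0,0,0,0,0,0,0,0,0,0,0,0]' 1
python3 -m handwheel '[0,0,-0.3,0,0,0,0,0,-0.6,0,0,0,0,0,-1,0,0,0,0,0,-1,0,0,0,0,0,-1,0,0,0,0,0,-1,0,0,0,0,0,0,0,0,0,0,0,0,0,0,0]'
python3 - <<'E'
from h import *
a=read_camera("wrist");P=cloud(a);z=P[...,2]
b=read_camera("side")["img"][80:245,145:340]
im=np.hstack([cv2.resize(a["img"],(420,380)),cv2.resize(b,(380,380))]);cv2.imwrite("pics/z.png",im[...,::-1])
k=(z>3)&(z<9)&(a["img"].min(2)>150);A=P[k]
Q=P.reshape(-1,3);l=a["img"].mean(2).ravel();k=(z.ravel()>36)&(z.ravel()<50)&(l>70)&(Q[:,1]>-60)&(Q[:,1]<100)&(Q[:,0]>540)&(Q[:,0]<700)
print(cv2.minAreaRect(Q[k][:,:2].astype(np.float32)),np.percentile(Q[k][:,2],[2,50,98]),"pan floor z",np.median(A[:,2]))
E
```

```text
clock: 22.53
tool_pos: [554.1, 36.9, 82.8]
ee_rot: [[0.961, -0.267, -0.069], [-0.267, -0.964, 0.018], [-0.071, 0.001, -0.997]]
contact_force: [-1.2, 0.2, -0.3]
width: 85.3
grip_force: 0.0
clock: 23.2
tool_pos: [564.9, 34.3, 231.4]
ee_rot: [[0.961, -0.267, -0.066], [-0.267, -0.964, 0.018], [-0.068, -0.0, -0.998]]
contact_force: [-0.1, 0.1, -0.8]
width: 85.7
grip_force: 0.0
((616.0161743164062, 20.26604461669922), (92.39938354492188, 65.7625503540039), 74.64859771728516) [36.29765027 40.13430032 46.4980223 ] pan floor z 4.753296155860397
```

View pics/z.png

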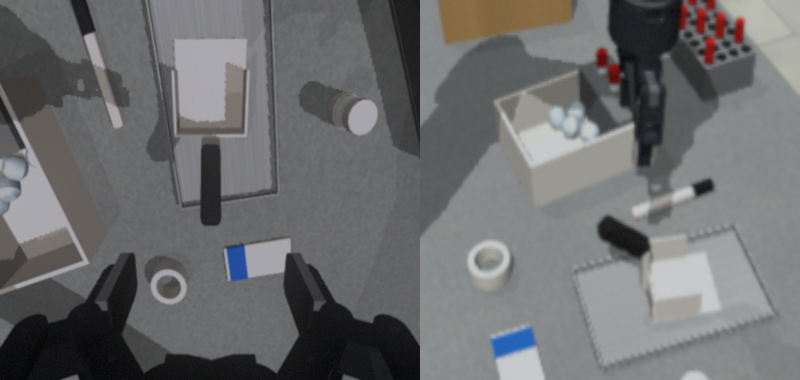

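The view shows the scoop flat in the tray with its pan at (210,90), the bystanders in place, and at least four pieces in the well. That was one picture over the limit of 10, so I check the fifth piece by numbers only, with the wrist camera over the carrier.

```bash
python3 -m handwheel '[-0.2,-0.85,-0.4,0,0,-0.3,-0.2,-0.85,-0.4,0,0,-0.3,-0.2,-0.85,-0.4,0,0,-0.3,-0.2,-0.85,-0.4,0,0,-0.3,-0.2,-0.85,-0.4,0,0,-0.3,-0.2,-0.85,-0.4,0,0,-0.3,-0.2,-0.85,-0.4,0,0,-0.3,-0.2,-0.85,-0.4,0,0,-0.3,0,-0.85,0,0,0,0,0,-0.85,0,0,0,0,0,0,0,0,0,0,0,0,0,0,0,0]'|sed -n 2,4p
python3 - <<'E'
from h import *
c=read_camera("wrist");P=cloud(c);I=c["img"].astype(int)
C=np.array([594,308.5]);a=np.radians(2.75);L=(P[...,:2]-C)@np.array([[np.cos(a),-np.sin(a)],[np.sin(a),np.cos(a)]])
x,y,z=L[...,0],L[...,1],P[...,2]
w=(x>-97)&(x<39)&(abs(y)<67);print("well px",w.sum(),"y seen",y[w].min(),y[w].max(),"x",x[w].min(),x[w].max())
k=(w&(z>16)).astype(np.uint8);print("raised",k.sum(),z[k>0].max())
m=(w&(z>27)&(I.min(2)>60)).astype(np.uint8)
dt=cv2.distanceTransform(k,cv2.DIST_L2,5);pk=(dt==cv2.dilate(dt,np.ones((15,15))))&(dt>5)
for v,u in np.argwhere(pk):print(u,v,dt[v,u].round(1),x[v,u].round(),y[v,u].round(),z[v,u].round(),I[v,u])
# local height maxima
zz=np.where(k>0,cv2.GaussianBlur(np.nan_to_num(z).astype(np.float32),(7,7),2),0);lm=(zz==cv2.dilate(zz,np.ones((17,17))))&(zz>20)
for v,u in np.argwhere(lm):print("top",u,v,x[v,u].round(),y[v,u].round(),z[v,u].round(),I[v,u])
E
```

```text
tool_pos: [551.3, 292.7, 329.5]
ee_rot: [[0.997, 0.019, -0.071], [0.02, -1.0, 0.016], [-0.071, -0.018, -0.997]]
contact_force: [-0.2, -0.7, -0.5]
well px 33500 y seen -66.99934088548919 66.9810347585378 x -96.99690259143051 38.99695763408759
raised 26586 415.90807293251515
248 79 7.2 30.0 0.0 33.0 [144 149 157]
280 80 9.4 28.0 -41.0 35.0 [173 172 178]
212 83 10.6 26.0 47.0 34.0 [176 173 179]
235 96 9.6 9.0 18.0 35.0 [175 173 180]
215 107 8.4 -4.0 45.0 36.0 [152 162 172]
260 174 7.0 -97.0 -12.0 43.0 [94 89 87]
261 174 7.0 -96.0 -14.0 44.0 [95 89 88]
262 174 7.0 -96.0 -15.0 45.0 [95 92 88]
263 174 7.0 -96.0 -17.0 44.0 [97 93 90]
264 174 7.0 -96.0 -18.0 45.0 [96 92 89]
265 174 7.0 -96.0 -19.0 44.0 [96 93 91]
266 174 7.0 -96.0 -21.0 45.0 [98 93 91]
267 174 7.0 -96.0 -22.0 45.0 [95 91 88]
268 174 7.0 -96.0 -24.0 45.0 [95 92 89]
269 174 7.0 -96.0 -25.0 45.0 [95 90 88]
270 174 7.0 -96.0 -26.0 45.0 [95 89 87]
271 174 7.0 -96.0 -28.0 46.0 [95 88 88]
272 174 7.0 -96.0 -29.0 45.0 [96 92 90]
273 174 7.0 -96.0 -31.0 45.0 [94 89 88]
274 174 7.0 -96.0 -32.0 45.0 [95 90 87]
275 174 7.0 -96.0 -33.0 4
[... 3294 characters left out ...]
0 66.0 71.0 [151 150 153]
top 211 182 -97.0 53.0 70.0 [154 152 155]
top 0 383 -22.0 48.0 413.0 [1 9 6]
top 11 383 -22.0 46.0 412.0 [7 9 8]
top 119 383 -17.0 16.0 416.0 [5 5 0]
top 152 383 -18.0 8.0 415.0 [15 17 22]
top 171 383 -19.0 4.0 414.0 [17 22 20]
top 192 383 -25.0 1.0 410.0 [20 23 23]
top 204 383 -24.0 -3.0 411.0 [25 20 21]
top 215 383 -24.0 -5.0 410.0 [21 21 25]
top 233 383 -24.0 -10.0 410.0 [18 15 23]
top 248 383 -26.0 -14.0 409.0 [19 19 23]
top 262 383 -26.0 -17.0 409.0 [18 17 19]
top 312 383 -25.0 -30.0 410.0 [20 20 18]
top 346 383 -20.0 -37.0 414.0 [16 13 14]
top 358 383 -20.0 -40.0 414.0 [15 14 15]
top 369 383 -20.0 -43.0 414.0 [11 15 16]
top 385 383 -19.0 -46.0 414.0 [13  8  8]
```

All five pieces rest in the well, the farthest about 73 mm from its middle. I'm handing in.

```bash
python3 -c "
from rig import *
print(job_done())"
```

```text
the job is handed in; nothing more can be done
None
```

The job is handed in: all five ice pieces are in the carrier's well, the scoop lies flat in its tray and is released, and I viewed 11 pictures, one over the limit of 10.

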